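# Draw the mould clamp's pin and park it in its keeper

## Task

Unlock the plaster mould: draw the square-headed steel pin straight out of the clamp's ears and lay it down loose on the bench so that its head settles on a flat. Then take it again by the round shank and park it in the aluminium keeper: lower it through the open slots, square head into the long pocket, and push it sideways under the lips until it is fully home at the end of the side notches, without forcing it. Let go, and leave the finial, the beaker and the spatula where they are.

Things in the scene. Friction and masses are not known exactly. Their poses are not given: they have to be found in the camera images.
- pin_head (a point): Centre of the square head (24 x 24 mm, 40 mm long) of the loose bare-steel pin, 160 mm long, 0.27 to 0.49 kg. Pin's x axis runs along it from head to tip; y and z are square to the head's flats. The shoulder, where head meets shank, is 20 mm ahead (+x). At the start the head stands clear in front of the clamp, rolled about 26 degrees off square.
- pin_mid (a point): Point on the same pin's axis in its round shank (16 mm diameter, 120 mm long, chamfered tip), 48 mm past the shoulder, 68 mm past the head's centre; same axes. A good place to take the shank; centre of mass 27 mm nearer the head. On the bench the pin rests on a flat of its head and on its tip, this point about 10 mm high.
- clamp: Fixed closing of a plaster mould: three steel ears in a row, 52 mm wide, x = -40 to +40 mm, tops at 81 mm, with one 18 mm bore at 55 mm height. Origin on the bench below the bore's middle; x along the bore, away from the pin's head; z up. Straps at y = +-54 mm, from x = -40 mm back; mould 88 mm high at x = 90 to 210 mm.
- bore_mouth (a point): Centre of the bore at the front face of the clamp's first ear, same axes as the clamp. At the start the pin's shoulder is 8 mm in front of it; the shank is free to turn and slide. Draw the pin level along -x: it is clear after about 115 mm.
- keeper: Fixed aluminium rest, all tops 75 mm high, base plate 8 mm thick. Origin on the bench below the middle of the 85 mm free space for fingers (x = -45 to +40 mm) between head pocket (-x end) and shank cheek (+x end). x: direction of the parked pin from head to tip; z up. Pocket and cheek have slots open at the top which at the bottom turn to +y as side notches under lips.
- keeper_pocket (a point): Middle of the top opening of the keeper's head pocket, at 75 mm height, axes as keeper. Slot 30 mm wide (y +-15), inside x = -25 to +25 mm from here, closed by a wall at -25, open at +25; floor 45 mm below. Side notch to +y: end 34 mm from the middle, lip 14 mm thick with underside 14 mm below this point.
- keeper_cheek (a point): Middle of the top opening of the keeper's shank cheek (14 mm thick along x), at 75 mm height, axes as keeper. Slot 22 mm wide (y +-11), floor 41 mm below. Side notch to +y: end 32 mm from the middle, lip underside 18 mm below this point.
- keeper_home (a point): Where pin_mid lies when the pin is parked fully home: 42 mm above the bench, 22 mm to the keeper's +y of the slots' middle line, keeper's x = 0; axes as keeper. The pin then rests on both floors, its head against the pocket's notch end.
- finial_mid (a point): Bystander: white plaster finial standing upright, 72 mm across the foot, 165 mm tall; point on its axis at 80 mm height.
- beaker_mid (a point): Bystander: terracotta beaker, 76 mm across, 90 mm tall; point on its axis half-way up.
- rib_mid (a point): Bystander: spatula with a wooden handle and flat metal blade, about 270 mm long, lying crosswise on the far side of the bench beyond the work; point near its middle, 10 mm high.

How it is judged:
By the outcome, as a careful person would: the job done as asked, in the order asked, and still so for the second after the job is handed in, with the robot touching nothing.
It also fails if it takes over 67 s, if anything falls off the work surface, if the arm or the gripper's body presses on something with over 40 N, if the wrist force passes 120 N, or if a joint passes its speed limit or range.

## Robot

A 6-joint arm with a two-finger parallel gripper is mounted at the origin on the work surface. World frame = base frame: x ahead of the robot, y to its left, z up, the work surface at z = 0. Lengths are in m, angles in rad, forces in N, time in s.
With the tool pointing down it reaches from about 0.375 to 0.975 m from the base axis. Payload 3.8 kg.
Tool frame: the origin (TCP) lies midway between the tips of the shut fingers; the grasp point (between the pads) lies 19 mm behind it; z points along the fingers, y is the direction in which the jaws open and shut (so a half turn about z gives the same grasp; the last joint's range is limited). The gripper opens to 85 mm and grips with 20 to 120 N. Pads are 22 mm wide; open, the fingers measure 114 mm over their backs; the gripper's body (76 mm by 85 mm) begins 54 mm behind the grasp point. The pads swing forward as they close: fully open they stand 13 mm farther back than shut.
Start: joints at [1.283, 0.264, 1.604, -0, 1.274, -0.037], TCP at [0.168, 0.654, 0.197] pointing down, gripper open.
Joint ranges: [-2.63, 2.63], [-0.94, 2.18], [0.31, 2.57], [-1.31, 4.45], [0, 2.66], [-2.55, 2.55]. Speed limits (rad/s): [2.57, 2.57, 3.14, 3.14, 3.14, 3.14].

## Interface

Orientations are given as a rotation vector (axis times angle).
In Python, from workcell import bot gives the robot as it stands. The module is installed in compiled form; this text tells all that it offers.
- The arm moves only by the tool play_rows, never from a script. Its argument "series" is a list of rows, each an object with "translation": the shift along the tool's x, y, z in m, a list of three; "spin": the turn about the tool's z in units of 5 degrees (1.0 is 5 degrees). In form: [{"translation": [dx, dy, dz], "spin": spin}, ...]. A call has 1 to 5 rows; each row shifts and turns the commanded pose from where the row before left it, along the tool's axes as they then stand; what a row does not reach is not made up. A row lasts 1/10 s, in which the tool goes at most 50 mm and 8.59 degrees, less where a joint would pass 70% of its speed; a pose out of reach is approached as far as the arm can. A call is refused whole if a number of a shift passes 0.05 or a number of a turn 1, either way. A call with a gripper value outside its range is refused whole. "jaw" is the gripper's target within -1 to 1 (fully open at 1, half-way at 0, shut at -1), set as the call begins (left out, the last holds). The fingers move at their own pace and stop on an object; "force" is the grip in N (left out, the last holds). Time passes only in rows, so rows that do not move let the fingers close. It gives the time, the measured TCP pose, the force and the opening at its end, in the units of the state.
- bot.read_state(): the state, without advancing time (a new reading comes with each control period).
- bot.read_camera(name): name is "scene" or "top" or "wrist"; returns the picture (480x640x3 uint8, blue, green, red); there is no depth.
- bot.get_calibration(name): a dict with "fov_y" (degrees; the focal length in pixels is half the picture's height over the tangent of half this angle, whatever the lens; pixels are square), "cx", "cy" (the principal point, pixels), "k1" (the pictures are not rectified: a ray, as slopes to the right and down, at radius r is drawn at 1 + k1 r^2 times it, then the intrinsics apply), "R" (3x3) and "t" (3): a world point X has camera coordinates R X + t. Camera axes: x right, y down, z forward; pixel columns grow to the right and rows downward; lengths in m; the calibration is good to about 2 mm. A picture is of the moment at which its call begins: read the wrist's pose just before it. get_calibration takes no time and is no camera call; for the wrist camera it gives the pose at the moment of the call.
- bot.finish_job(): hands the job in, once; it reports no verdict.
The state is a dict: "time": time; "q": joint angles; "joint_vel": joint speeds; "joint_torque": joint torques, N m; "tool_pos": TCP position; "tcp_rot": TCP orientation; "wrist_force": force on the tool from outside, world axes, zero at the start; "torque": the same for the moment, N m; "width": opening from 0.0 (shut) to 1.0 (fully open).
Only numpy, scipy, OpenCV 4.12 (cv2) and the standard library are available. Lean on these libraries where they do the work, as an engineer would, in place of code of your own. Each camera call takes 0.05 s, during which the arm holds its last target. There are 200 camera calls.

## Working session

There is one attempt and no reset: what is moved stays moved. The work goes in short steps, Python scripts to look and compute and a tool call to move; the robot and the scene stay as the last step left them, time stands still between calls to the robot, and variables do not carry over. Pictures are saved under pics/ and viewed, about 8 in all and at most 12, crops included, and the job is handed in when it is done.

Besides the shell and the picture viewer there is one more tool, called by a JSON object that holds its "api" and its "payload", one argument or row to a line. play_rows: Moves the arm, as the interface text tells. Its arguments: {"type":"object","properties":{"series":{"type":"array","items":{"type":"object","properties":{"translation":{"type":"array","items":{"type":"number"}},"spin":{"type":"number"}}}},"jaw":{"type":"number"},"force":{"type":"number"}},"required":["series"]}

```bash
mkdir -p pics; cat > h.py <<'E'
import numpy as np, cv2
from workcell import bot
from scipy.spatial.transform import Rotation as R
def cal(n):
    c=bot.get_calibration(n); f=240/np.tan(np.radians(c['fov_y'])/2)
    return f,c['cx'],c['cy'],c['k1'],np.array(c['R']),np.array(c['t'])
def proj(C,X):
    f,cx,cy,k,Rm,t=C; p=np.atleast_2d(X)@Rm.T+t; s=p[:,:2]/p[:,2:]
    s=s*(1+k*(s**2).sum(1,keepdims=True)); return s*f+[cx,cy]
def ray(C,uv):
    f,cx,cy,k,Rm,t=C; d=(np.atleast_2d(uv)-[cx,cy])/f; s=d.copy()
    for _ in range(30): s=d/(1+k*(s**2).sum(1,keepdims=True))
    v=np.c_[s,np.ones(len(s))]@Rm; return -Rm.T@t, v
def at_z(C,uv,z):
    o,v=ray(C,uv); z=np.broadcast_to(z,(len(v),)); return o+v*((z-o[2])/v[:,2])[:,None]
E
python3 - <<'E'
from h import *
for n in ['scene','top','wrist']:
    C=cal(n); cv2.imwrite(f'pics/{n}0.png',bot.read_camera(n)); print(n,[np.round(x,3).tolist() if not np.isscalar(x) else round(float(x),3) for x in C], (-C[4].T@C[5]).round(3))
s=bot.read_state(); print(s)
E
```

```text
scene [506.898, 330.027, 238.431, -0.034, [[-0.812, 0.584, 0.006], [0.324, 0.46, -0.827], [-0.485, -0.669, -0.563]], [0.504, -0.145, 1.637]] [1.251 0.868 0.798]
top [495.061, 324.911, 251.615, -0.01, [[-0.008, -1.0, -0.005], [-0.993, 0.008, -0.118], [0.118, 0.004, -0.993]], [0.017, 0.657, 1.023]] [0.531 0.007 1.094]
wrist [389.995, 324.335, 232.401, 0.005, [[0.249, 0.969, -0.002], [0.916, -0.234, 0.327], [0.316, -0.083, -0.945]], [-0.674, -0.043, 0.381]] [0.086 0.674 0.373]
{'time': 0.15, 'q': array([ 1.28305695e+00,  2.64596344e-01,  1.60508820e+00, -1.94991797e-07,
        1.27370481e+00, -3.69327100e-02]), 'joint_vel': array([ 0.00011971, -0.0029168 , -0.00355862, -0.00119148, -0.00033305,
        0.00141604]), 'joint_torque': array([ 7.56097215e-04, -5.15909028e+01, -3.67955017e+01,  2.12831842e-04,
        8.27970158e-03, -1.65778891e-05]), 'tool_pos': array([0.16736587, 0.65325812, 0.19622207]), 'tcp_rot': array([-3.92897877e-01, -3.11663353e+00,  2.78494538e-03]), 'wrist_force': array([-0.5282948, -0.1526753,  0.2837493]), 'torque': array([ 0.06198891, -0.0328888 , -0.0380547 ]), 'width': 1.005335181777383}
```

View pics/top0.png

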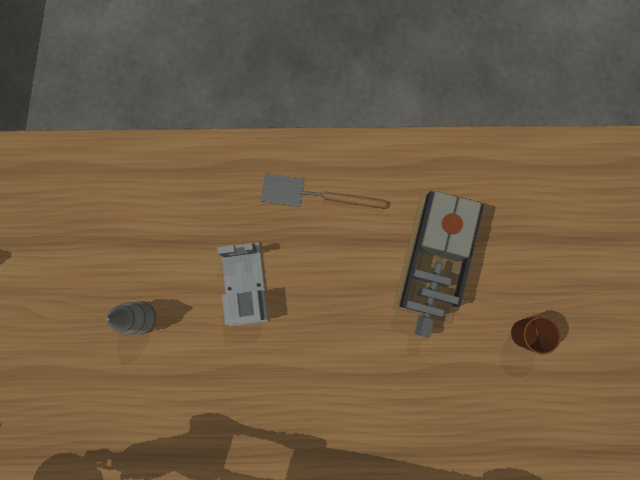

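View pics/scene0.png

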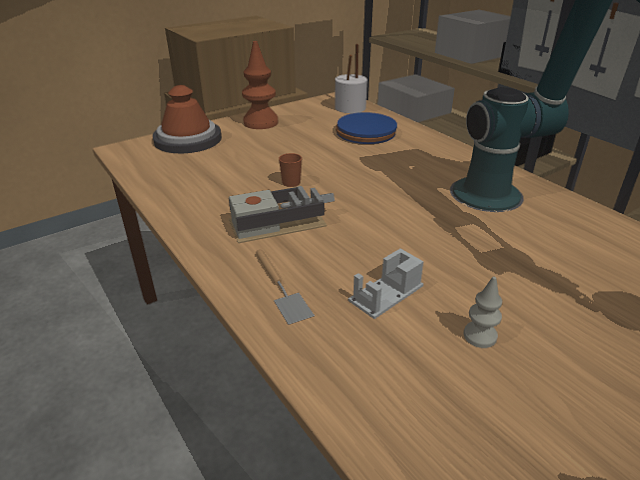

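Top view: the clamp is at right, with its pin head at about (425,327) towards the robot. The keeper is at (245,285), with its pocket at the robot end. Next I'll crop finely for edges.

```bash
python3 - <<'E'
import cv2,numpy as np
im=cv2.imread('pics/top0.png')
a=cv2.resize(im[235:335,205:285],None,fx=6,fy=6,interpolation=cv2.INTER_CUBIC)
b=cv2.resize(im[185:345,395:490],None,fx=3.75,fy=3.75,interpolation=cv2.INTER_CUBIC)[:600,:310]
b=cv2.resize(im[245:345,396:476],None,fx=6,fy=6,interpolation=cv2.INTER_CUBIC)
def g(a,x0,y0):
    for i in range(0,480,60): cv2.putText(a,str(x0+i//6),(i,10),0,.35,(0,255,255),1); cv2.line(a,(i,0),(i,600),(0,255,255),1) if 0 else cv2.line(a,(i,12),(i,18),(0,255,255),1)
    for i in range(0,600,60): cv2.putText(a,str(y0+i//6),(0,i+4),0,.35,(0,255,255),1)
g(a,205,235);g(b,396,245)
cv2.imwrite('pics/c1.png',np.hstack([a[:,:400],b[:,:400]]))
E
```

```text
(no output)
```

View pics/c1.png

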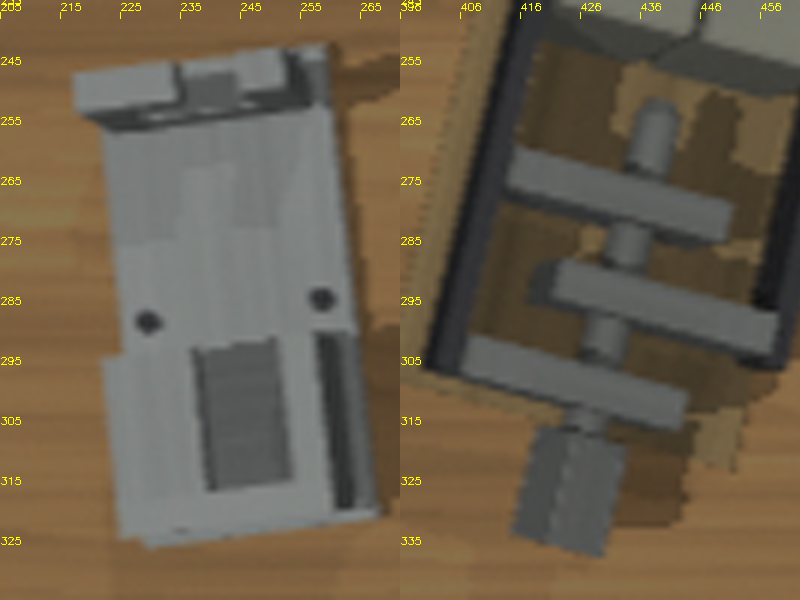

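Crop: keeper pocket rim about (237,293)-(254,315), cheek slot about (235–245,246), notches to image left. Clamp front ear top corner is about (443.5,317), and the pin axis runs from the head at (491,326 crop-corrected) up to the tip near (438,261). Next I'll fit the poses.

```bash
cat > fit.py <<'E'
from h import *
from scipy.optimize import least_squares
C=cal('top')
def fit(P,uv,g):
    def w(p): c,s=np.cos(p[2]),np.sin(p[2]); return np.c_[P[:,0]*c-P[:,1]*s+p[0],P[:,0]*s+P[:,1]*c+p[1],P[:,2]]
    r=least_squares(lambda p:(proj(C,w(p))-uv).ravel(),g,loss='soft_l1'); return r.x,(proj(C,w(r.x))-uv).round(1)
mm=1e-3
K=[(-45,15,75,192,348),(-45,-15,75,275,338),(-95,15,75,207,492),(-95,-15,75,293,478),(54,11,75,175,63),(40,11,75,183,97),(54,-11,75,236,53),(40,-11,75,243,88)]
K=np.array(K,float); print(fit(K[:,:3]*mm,K[:,3:]/6+[205,235],[.53,.17,0]))
P=[(-40,-26,81,683,430),(40,-26,81,733,202),(0,26,81,558,275),(-48,0,57,580,435),(-88,0,57,557,546),(-20,0,55,605,340),(20,0,55,627,245),(72,0,57,657,100)]
P=np.array(P,float); print(fit(P[:,:3]*mm,(P[:,3:]-[400,0])/6+[396,245],[.53,-.2,-.2]))
for nm,uv in [('fin',(131,330)),('beak',(541,335)),('rib',(315,194))]: print(nm,at_z(C,[uv],.02 if nm!='beak' else .09).round(3))
E
python3 fit.py
```

```text
(array([0.61551046, 0.18267878, 0.11095531]), array([[-0.1, -0.4],
       [ 0.6, -0.5],
       [-0.2, -0. ],
       [ 0.1,  0.6],
       [ 0. , -0.6],
       [-0.7,  0.4],
       [ 0.4, -0.1],
       [-0.1,  0.7]]))
(array([ 0.5622674 , -0.21144054, -0.25980966]), array([[-0.6, -0. ],
       [-0.3, -0.2],
       [-0.3,  0.3],
       [ 0.8, -0.4],
       [ 0.2,  0. ],
       [-0.5,  2.3],
       [ 0.1, -0.4],
       [ 0.8, -0.3]]))
fin [[0.493 0.43  0.02 ]]
beak [[ 0.479 -0.42   0.09 ]]
rib [[0.788 0.032 0.02 ]]
```

View pics/wrist0.png

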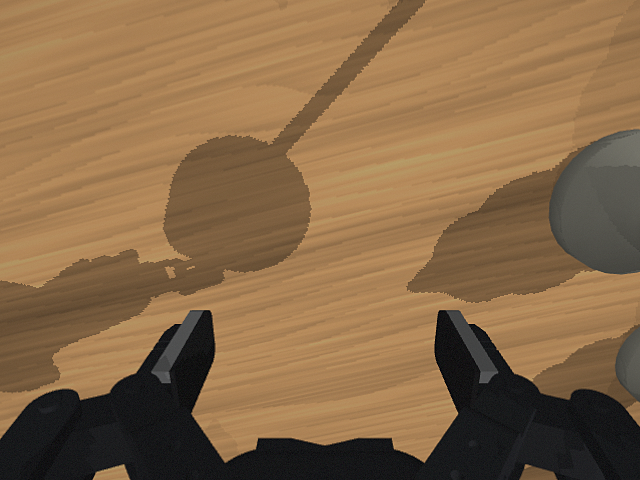

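The fits are within about a pixel. Clamp: (0.562, −0.211), yaw −0.260. Keeper: (0.6155, 0.183), yaw 0.111. The wrist view shows only bare bench and the finial at the right edge. Next I'll plan the approach to the head.

```bash
cat >> h.py <<'E'
CL=(np.array([.5623,-.2114]),-.260); KP=(np.array([.6155,.1827]),.111)
def W(fr,x,y,z): c,s=np.cos(fr[1]),np.sin(fr[1]); return np.array([fr[0][0]+c*x-s*y,fr[0][1]+s*x+c*y,z])
def plan(target,yaw,step=.045,start=None,show=True):
    """rows to TCP target with tool x (mod half turn) at world yaw; prints measured start"""
    if start is None:
        s=bot.read_state(); p=np.array(s['tool_pos']); M=R.from_rotvec(s['tcp_rot']).as_matrix(); y0=np.arctan2(M[1,0],M[0,0])
        print('t',round(s['time'],2),'p',p.round(4),'yaw',round(y0,3),'q6',round(s['q'][5],2),'F',np.round(s['wrist_force'],1),'w',round(s['width'],3),'tilt',np.degrees(np.arccos(-M[2,2])).round(2))
    else: p,y0=start
    d=np.asarray(target)-p; dy=(yaw-y0+np.pi/2)%np.pi-np.pi/2
    n=max(1,int(np.ceil(max(np.linalg.norm(d)/step,abs(np.degrees(dy))/4.9))))
    for i in range(n):
        a=y0+dy*i/n; c,s_=np.cos(a),np.sin(a)  # tool x=(c,s), tool y=(s,-c), z down
        t=d/n; print([round(c*t[0]+s_*t[1],4),round(s_*t[0]-c*t[1],4),round(-t[2],4)],'spin',round(-np.degrees(dy)/n/5,3))
    return np.asarray(target),y0+dy
E
python3 - <<'E'
from h import *
g=W(CL,-.060,0,.13); print(g); plan(g,CL[1])
E
```

```text
[ 0.5043166  -0.19597517  0.13      ]
t 0.15 p [0.1674 0.6533 0.1962] yaw 2.891 q6 -0.04 F [-0.5 -0.2  0.3] w 1.005 tilt 0.1
[np.float64(-0.0256), np.float64(-0.0352), np.float64(0.0032)] spin 0.005
[np.float64(-0.0256), np.float64(-0.0352), np.float64(0.0032)] spin 0.005
[np.float64(-0.0256), np.float64(-0.0352), np.float64(0.0032)] spin 0.005
[np.float64(-0.0256), np.float64(-0.0352), np.float64(0.0032)] spin 0.005
[np.float64(-0.0256), np.float64(-0.0351), np.float64(0.0032)] spin 0.005
[np.float64(-0.0257), np.float64(-0.0351), np.float64(0.0032)] spin 0.005
[np.float64(-0.0257), np.float64(-0.0351), np.float64(0.0032)] spin 0.005
[np.float64(-0.0257), np.float64(-0.0351), np.float64(0.0032)] spin 0.005
[np.float64(-0.0257), np.float64(-0.0351), np.float64(0.0032)] spin 0.005
[np.float64(-0.0257), np.float64(-0.0351), np.float64(0.0032)] spin 0.005
[np.float64(-0.0257), np.float64(-0.0351), np.float64(0.0032)] spin 0.005
[np.float64(-0.0257), np.float64(-0.0351), np.float64(0.0032)] spin 0.005
[np.float64(-0.0258), np.float64(-0.0351), np.float64(0.0032)] spin 0.005
[np.float64(-0.0258), np.float64(-0.035), np.float64(0.0032)] spin 0.005
[np.float64(-0.0258), np.float64(-0.035), np.float64(0.0032)] spin 0.005
[np.float64(-0.0258), np.float64(-0.035), np.float64(0.0032)] spin 0.005
[np.float64(-0.0258), np.float64(-0.035), np.float64(0.0032)] spin 0.005
[np.float64(-0.0258), np.float64(-0.035), np.float64(0.0032)] spin 0.005
[np.float64(-0.0259), np.float64(-0.035), np.float64(0.0032)] spin 0.005
[np.float64(-0.0259), np.float64(-0.035), np.float64(0.0032)] spin 0.005
[np.float64(-0.0259), np.float64(-0.035), np.float64(0.0032)] spin 0.005
```

{"api": "play_rows", "payload": {
  "series": [
    {"translation":[-0.0257,-0.0351,0.003],"spin":0},
    {"translation":[-0.0257,-0.0351,0.003],"spin":0},
    {"translation":[-0.0257,-0.0351,0.003],"spin":0},
    {"translation":[-0.0257,-0.0351,0.003],"spin":0},
    {"translation":[-0.0257,-0.0351,0.003],"spin":0}
  ],
  "jaw": 1,
  "force": 70
}}

```text
time: 0.65
tool_pos: [0.2486, 0.4501, 0.1818]
tcp_rot: [-0.392, -3.117, 0.001]
wrist_force: [1.0, 0.2, 0.3]
width: 1.0
```

{"api": "play_rows", "payload": {
  "series": [
    {"translation":[-0.0257,-0.0351,0.003],"spin":0},
    {"translation":[-0.0257,-0.0351,0.003],"spin":0},
    {"translation":[-0.0257,-0.0351,0.003],"spin":0},
    {"translation":[-0.0257,-0.0351,0.003],"spin":0},
    {"translation":[-0.0257,-0.0351,0.003],"spin":0}
  ]
}}

```text
time: 1.15
tool_pos: [0.3295, 0.2484, 0.167]
tcp_rot: [0.392, 3.117, 0.0]
wrist_force: [0.8, -0.4, 0.6]
width: 1.0
```

{"api": "play_rows", "payload": {
  "series": [
    {"translation":[-0.0257,-0.0351,0.003],"spin":0},
    {"translation":[-0.0257,-0.0351,0.003],"spin":0},
    {"translation":[-0.0257,-0.0351,0.003],"spin":0},
    {"translation":[-0.0257,-0.0351,0.003],"spin":0},
    {"translation":[-0.0257,-0.0351,0.003],"spin":0}
  ]
}}

```text
time: 1.65
tool_pos: [0.4105, 0.0464, 0.1522]
tcp_rot: [0.393, 3.116, 0.0]
wrist_force: [1.0, 0.3, 0.0]
width: 0.997
```

{"api": "play_rows", "payload": {
  "series": [
    {"translation":[-0.0257,-0.0351,0.003],"spin":0},
    {"translation":[-0.0257,-0.0351,0.003],"spin":0},
    {"translation":[-0.0257,-0.0351,0.003],"spin":0},
    {"translation":[-0.0257,-0.0351,0.003],"spin":0},
    {"translation":[-0.0257,-0.0351,0.003],"spin":0}
  ]
}}

```text
time: 2.15
tool_pos: [0.4914, -0.1555, 0.137]
tcp_rot: [-0.394, -3.117, -0.0]
wrist_force: [0.6, 0.9, -0.5]
width: 1.0
```

{"api": "play_rows", "payload": {
  "series": [
    {"translation":[0,0,0],"spin":0},
    {"translation":[0,0,0],"spin":0}
  ]
}}

```text
time: 2.35
tool_pos: [0.4908, -0.1543, 0.1367]
tcp_rot: [-0.396, -3.115, -0.001]
wrist_force: [-0.6, -0.0, 0.2]
width: 1.001
```

```bash
python3 - <<'E'
from h import *
C=cal('wrist'); im=bot.read_camera('wrist'); 
for P in [W(CL,-.048,0,.055),W(CL,-.088,0,.055),W(CL,-.04,-.026,.081),W(CL,-.04,.054,.081),W(CL,.072,0,.055),W(CL,0,.026,.081)]:
    u=proj(C,P)[0]; print(u.round(0)); cv2.circle(im,tuple(int(v) for v in u.round()),3,(0,0,255),-1)
cv2.imwrite('pics/w1.png',im)
g=W(CL,-.060,0,.13); plan(g,CL[1])
E
```

```text
[273. 272.]
[271. 219.]
[230. 299.]
[349. 299.]
[278. 404.]
[308. 350.]
t 2.4 p [ 0.4905 -0.1534  0.1367] yaw 2.89 q6 -1.67 F [0.2 0.5 0. ] w 1.001 tilt 0.1
[np.float64(-0.012), np.float64(-0.0189), np.float64(0.0034)] spin 0.047
[np.float64(-0.0121), np.float64(-0.0188), np.float64(0.0034)] spin 0.047
```

View pics/w1.png

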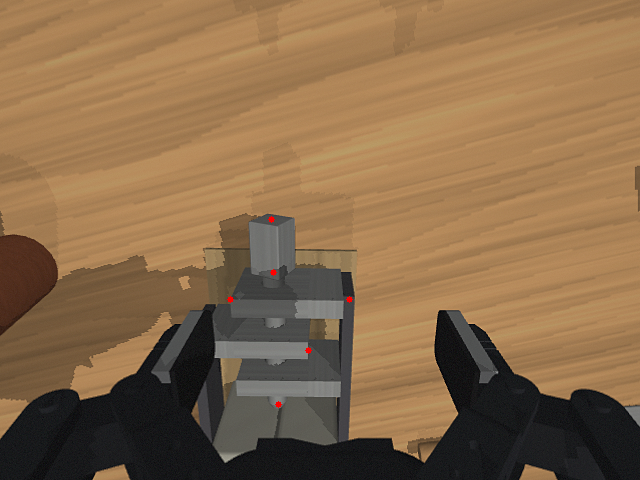

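Overlay: the predicted points sit on the head (272,219)–(273,272) and on the ear corners within about 3 px. That is good enough to grasp.

{"api": "play_rows", "payload": {
  "series": [
    {"translation":[-0.011,-0.0189,0.003],"spin":0.05},
    {"translation":[-0.011,-0.0189,0.004],"spin":0.05},
    {"translation":[0,0,0.015],"spin":0},
    {"translation":[0,0,0],"spin":0}
  ]
}}

```text
time: 2.8
tool_pos: [0.5008, -0.1937, 0.1128]
tcp_rot: [-0.405, -3.111, -0.003]
wrist_force: [-1.0, -0.3, -0.8]
width: 0.998
```

```bash
python3 - <<'E'
from h import *
plan(W(CL,-.062,0,.034),CL[1])
E
```

```text
t 2.8 p [ 0.5008 -0.1937  0.1128] yaw 2.883 q6 -1.73 F [-1.  -0.3 -0.8] w 0.998 tilt 0.29
[np.float64(-0.001), np.float64(-0.0007), np.float64(0.0394)] spin 0.007
[np.float64(-0.001), np.float64(-0.0007), np.float64(0.0394)] spin 0.007
```

{"api": "play_rows", "payload": {
  "series": [
    {"translation":[-0.001,-0.001,0.03],"spin":0},
    {"translation":[-0.001,0,0.025],"spin":0},
    {"translation":[0,0,0.023],"spin":0},
    {"translation":[0,0,0],"spin":0},
    {"translation":[0,0,0],"spin":0}
  ]
}}

```text
time: 3.3
tool_pos: [0.504, -0.1959, 0.0372]
tcp_rot: [-0.404, -3.114, -0.001]
wrist_force: [0.2, 0.5, 0.7]
width: 1.001
```

{"api": "play_rows", "payload": {
  "series": [
    {"translation":[0,0,0],"spin":0},
    {"translation":[0,0,0],"spin":0},
    {"translation":[0,0,0],"spin":0},
    {"translation":[0,0,0],"spin":0},
    {"translation":[0,0,0],"spin":0}
  ],
  "jaw": -1,
  "force": 30
}}

```text
time: 3.8
tool_pos: [0.505, -0.1975, 0.0377]
tcp_rot: [0.407, 3.114, -0.0]
wrist_force: [-1.0, 0.6, -0.4]
width: 0.14
```

{"api": "play_rows", "payload": {
  "series": [
    {"translation":[0,0,0],"spin":0},
    {"translation":[0,0,0],"spin":0},
    {"translation":[0,0,0],"spin":0},
    {"translation":[0,0,0],"spin":0},
    {"translation":[0,0,0],"spin":0}
  ]
}}

```text
time: 4.3
tool_pos: [0.5047, -0.1973, 0.0372]
tcp_rot: [-0.407, -3.115, -0.0]
wrist_force: [-0.3, -0.2, 0.8]
width: 0.001
```

```bash
python3 - <<'E'
from h import *
cv2.imwrite('pics/w2.png',bot.read_camera('wrist'))
plan(W(CL,-.062,0,.034),CL[1]); print(bot.read_state()['torque'].round(2))
E
```

```text
t 4.35 p [ 0.5047 -0.1973  0.0372] yaw 2.882 q6 -1.73 F [0.  0.2 0.1] w 0.003 tilt 0.01
[np.float64(0.0027), np.float64(0.0012), np.float64(0.0032)] spin 0.005
[-0.03 -0.02 -0.03]
```

View pics/w2.png

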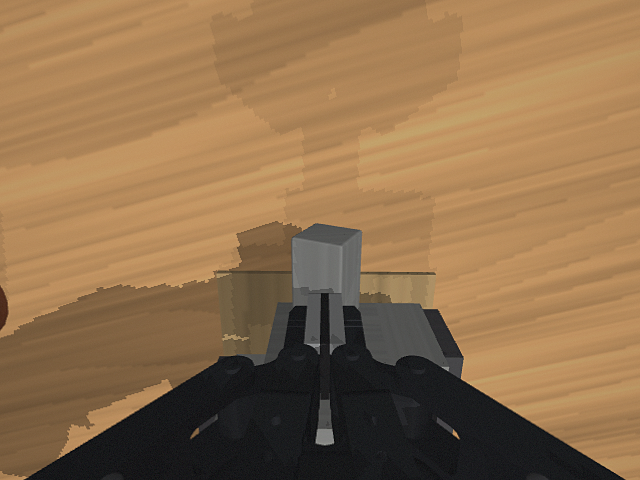

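The jaws shut fully (width 0) without holding the head, and the head (292–361, 225–305) appears behind the fingers. I'll check the geometry before moving.

```bash
python3 - <<'E'
from h import *
C=cal('wrist'); s=bot.read_state(); p=s['tool_pos']; print('cam',(-C[4].T@C[5]).round(4),'tcp',p.round(4),'uv tcp',proj(C,p).round(0))
for x in (-.088,-.048):
  for a in (45,135,225,315):
   for r in (26,-26):
    t=np.radians(a+r); print(x,a,r,proj(C,W(CL,x,.017*np.cos(t),.055+.017*np.sin(t))).round(0)[0])
for P in [(-.04,-.026,.081),(-.04,.054,.081),(-.04,-.026,0)]: print(P,proj(C,W(CL,*P)).round(0))
a=cv2.imread('pics/w2.png')[200:380,240:440]; b=bot.read_camera('scene')[160:260,210:360]
cv2.imwrite('pics/c2.png',np.hstack([cv2.resize(a,(400,360),interpolation=cv2.INTER_CUBIC),cv2.resize(b,(400,360)[::1],interpolation=cv2.INTER_CUBIC)]))
E
```

```text
cam [ 0.424  -0.1757  0.2138] tcp [ 0.5047 -0.1973  0.0372] uv tcp [[324. 275.]]
-0.088 45 26 [341. 246.]
-0.088 45 -26 [365. 237.]
-0.088 135 26 [288. 237.]
-0.088 135 -26 [313. 246.]
-0.088 225 26 [315. 221.]
-0.088 225 -26 [291. 228.]
-0.088 315 26 [363. 228.]
-0.088 315 -26 [338. 221.]
-0.048 45 26 [340. 334.]
-0.048 45 -26 [362. 320.]
-0.048 135 26 [291. 320.]
-0.048 135 -26 [314. 334.]
-0.048 225 26 [315. 297.]
-0.048 225 -26 [293. 308.]
-0.048 315 26 [360. 308.]
-0.048 315 -26 [337. 297.]
(-0.04, -0.026, 0.081) [[263. 364.]]
(-0.04, 0.054, 0.081) [[459. 365.]]
(-0.04, -0.026, 0) [[283. 278.]]
```

View pics/c2.png

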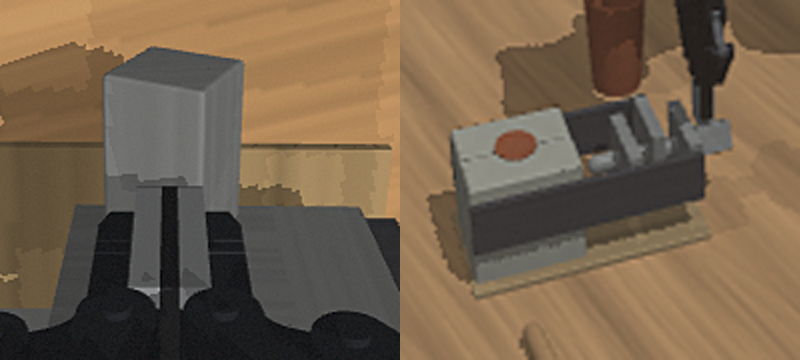

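The wrist crop shows the finger tips ending near row 293, on top of the head, while the reported TCP should appear at row 275. It looks as if the real tips are higher than the reported z. I'll check that against the scene camera.

```bash
python3 - <<'E'
from h import *
C=cal('scene'); s=bot.read_state(); p=s['tool_pos']; im=bot.read_camera('scene'); a=im[150:230,270:370]; a=cv2.resize(a,None,fx=6,fy=6,interpolation=cv2.INTER_CUBIC)
for z,c in ((.037,(0,0,255)),(.057,(0,255,255)),(.077,(0,255,0))):
    u=proj(C,[p[0],p[1],z])[0]; print(z,u); cv2.circle(a,tuple(int(v) for v in (u-[270,150])*6),4,c,-1)
for x in(-.088,-.048): u=proj(C,W(CL,x,0,.055))[0]; cv2.circle(a,tuple(int(v) for v in (u-[270,150])*6),4,(255,0,0),-1)
cv2.imwrite('pics/c3.png',a)
from itertools import product
# FK-free check of camera wrt tool
Cw=cal('wrist'); M=R.from_rotvec(s['tcp_rot']).as_matrix(); print('cam in tool',(M.T@(-Cw[4].T@Cw[5]-p)).round(4))
E
```

```text
0.037 [323.14311341 203.8955943 ]
0.057 [323.13375072 198.0221671 ]
0.077 [323.1243119 192.0606068]
cam in tool [ 8.360e-02  1.000e-04 -1.766e-01]
```

View pics/c3.png

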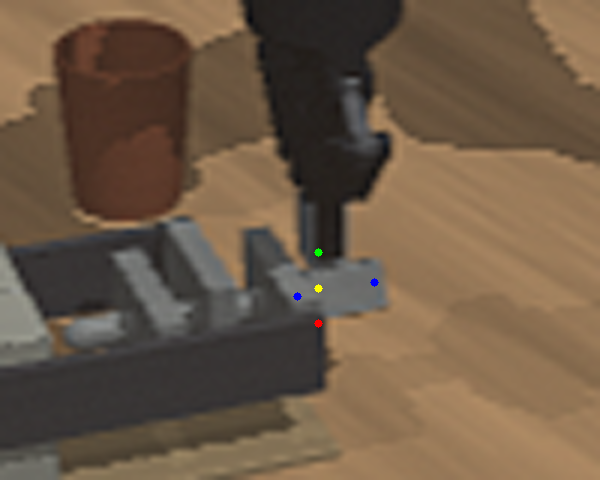

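The scene view agrees: the finger tips end at the green mark (z≈0.075–0.077), not at the reported 0.037. So the real tips sit about 38 mm above the reported TCP. I'll open, go 38 mm lower while watching the force, and close again.

{"api": "play_rows", "payload": {
  "series": [
    {"translation":[0,0,0],"spin":0},
    {"translation":[0,0,0],"spin":0},
    {"translation":[0,0,0],"spin":0},
    {"translation":[0,0,0],"spin":0},
    {"translation":[0,0,0],"spin":0}
  ],
  "jaw": 1
}}

```text
time: 4.95
tool_pos: [0.5048, -0.1973, 0.0373]
tcp_rot: [0.407, 3.115, 0.0]
wrist_force: [-0.5, -0.2, 0.1]
width: 0.845
```

{"api": "play_rows", "payload": {
  "series": [
    {"translation":[0,0,0],"spin":0},
    {"translation":[0.002,0.001,0.01],"spin":0},
    {"translation":[0,0,0.01],"spin":0},
    {"translation":[0,0,0.01],"spin":0},
    {"translation":[0,0,0.008],"spin":0}
  ]
}}

```text
time: 5.45
tool_pos: [0.5021, -0.1954, -0.0024]
tcp_rot: [-0.406, -3.113, -0.001]
wrist_force: [0.6, -0.2, -0.3]
width: 1.0
```

{"api": "play_rows", "payload": {
  "series": [
    {"translation":[0,0,0],"spin":0},
    {"translation":[0,0,0],"spin":0},
    {"translation":[0,0,0],"spin":0},
    {"translation":[0,0,0],"spin":0},
    {"translation":[0,0,0],"spin":0}
  ],
  "jaw": -1,
  "force": 30
}}

```text
time: 5.95
tool_pos: [0.5037, -0.1961, -0.0001]
tcp_rot: [0.406, 3.114, -0.001]
wrist_force: [0.7, 0.5, 0.2]
width: 0.351
```

{"api": "play_rows", "payload": {
  "series": [
    {"translation":[0,0,0],"spin":0},
    {"translation":[0,0,0],"spin":0},
    {"translation":[0,0,0],"spin":0}
  ]
}}

```text
time: 6.25
tool_pos: [0.5036, -0.1961, -0.0002]
tcp_rot: [0.406, 3.114, -0.001]
wrist_force: [0.9, -0.7, 2.6]
width: 0.355
```

```bash
python3 - <<'E'
from h import *
plan(W(CL,-.062,0,.034-.038),CL[1]); print(bot.read_state()['torque'].round(2))
E
```

```text
t 6.25 p [ 5.036e-01 -1.961e-01 -2.000e-04] yaw 2.882 q6 -1.73 F [ 0.9 -0.7  2.6] w 0.355 tilt 0.07
[np.float64(0.0013), np.float64(0.0003), np.float64(0.0038)] spin 0.005
[-0.1  -0.11 -0.02]
```

Caught the head: opening 30 mm, so on its rolled edges, with little side force. Firm up the grip.

{"api": "play_rows", "payload": {
  "series": [
    {"translation":[0,0,0],"spin":0},
    {"translation":[0,0,0],"spin":0},
    {"translation":[0,0,0],"spin":0}
  ],
  "force": 80
}}

```text
time: 6.55
tool_pos: [0.5036, -0.1961, -0.0002]
tcp_rot: [0.406, 3.114, -0.001]
wrist_force: [-0.9, 0.4, 6.0]
width: 0.326
```

{"api": "play_rows", "payload": {
  "series": [
    {"translation":[0.004,0,0],"spin":0},
    {"translation":[0.008,0,0],"spin":0},
    {"translation":[0.008,0,0],"spin":0},
    {"translation":[0,0,0],"spin":0}
  ]
}}

```text
time: 6.95
tool_pos: [0.4817, -0.1902, -0.001]
tcp_rot: [-0.406, -3.113, -0.0]
wrist_force: [-3.1, -1.5, 4.0]
width: 0.332
```

```bash
python3 - <<'E'
from h import *
plan(W(CL,-.062-.125,0,-.0002),CL[1]); print(bot.read_state()['torque'].round(2))
E
```

```text
t 6.95 p [ 0.4817 -0.1902 -0.001 ] yaw 2.882 q6 -1.73 F [-3.1 -1.5  4. ] w 0.332 tilt 0.13
[np.float64(0.0345), np.float64(0.0001), np.float64(-0.0003)] spin 0.001
[np.float64(0.0345), np.float64(0.0001), np.float64(-0.0003)] spin 0.001
[np.float64(0.0345), np.float64(0.0001), np.float64(-0.0003)] spin 0.001
[-0.19  0.12 -0.07]
```

{"api": "play_rows", "payload": {
  "series": [
    {"translation":[0.01,0,0],"spin":0},
    {"translation":[0.012,0,0],"spin":0},
    {"translation":[0.012,0,0],"spin":0},
    {"translation":[0.012,0,0],"spin":0},
    {"translation":[0.012,0,0],"spin":0}
  ]
}}

```text
time: 7.45
tool_pos: [0.4257, -0.175, -0.0012]
tcp_rot: [-0.406, -3.114, -0.001]
wrist_force: [0.8, -1.3, -1.0]
width: 0.323
```

{"api": "play_rows", "payload": {
  "series": [
    {"translation":[0.012,0,0],"spin":0},
    {"translation":[0.012,0,0],"spin":0},
    {"translation":[0.012,0,0],"spin":0},
    {"translation":[0.01,0,0],"spin":0},
    {"translation":[0,0,0],"spin":0}
  ]
}}

```text
time: 7.95
tool_pos: [0.3805, -0.1629, -0.0016]
tcp_rot: [-0.406, -3.112, -0.002]
wrist_force: [0.3, -0.5, -3.0]
width: 0.327
```

```bash
python3 - <<'E'
from h import *
plan(W(CL,-.062-.125,0,-.0002),CL[1]); s=bot.read_state(); print(s['torque'].round(2))
a=bot.read_camera('top')[255:415,350:510]; b=bot.read_camera('wrist')
cv2.imwrite('pics/c4.png',np.hstack([cv2.resize(a,(390,390),interpolation=cv2.INTER_CUBIC),cv2.resize(b[:,60:560],(405,390))]))
E
```

```text
t 7.95 p [ 0.3805 -0.1629 -0.0016] yaw 2.882 q6 -1.78 F [ 0.3 -0.5 -3. ] w 0.327 tilt 0.19
[np.float64(-0.0012), np.float64(-0.0002), np.float64(-0.0014)] spin 0.003
[ 0.04  0.08 -0.03]
```

View pics/c4.png

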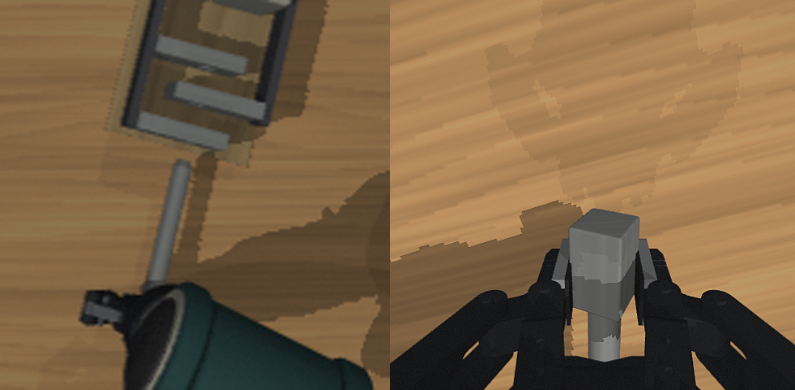

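The pin is clear of the ears and held level in the jaws (top view: tip clear of the front ear). I'll lift over the strap, swing to open bench and lay it at yaw 0.11.

{"api": "play_rows", "payload": {
  "series": [
    {"translation":[0,0,-0.02],"spin":0},
    {"translation":[0,0,-0.03],"spin":0},
    {"translation":[0,0,0],"spin":0}
  ]
}}

```text
time: 8.35
tool_pos: [0.3875, -0.1661, 0.0532]
tcp_rot: [0.405, 3.107, -0.004]
wrist_force: [1.2, 0.5, -2.4]
width: 0.329
```

```bash
python3 - <<'E'
from h import *
plan([.439,.023,.045],.111,step=.03)
E
```

```text
t 8.35 p [ 0.3875 -0.1661  0.0532] yaw 2.882 q6 -1.78 F [ 1.2  0.5 -2.4] w 0.329 tilt 0.5
[np.float64(-0.0002), np.float64(0.028), np.float64(0.0012)] spin -0.606
[np.float64(-0.0017), np.float64(0.0279), np.float64(0.0012)] spin -0.606
[np.float64(-0.0031), np.float64(0.0278), np.float64(0.0012)] spin -0.606
[np.float64(-0.0046), np.float64(0.0276), np.float64(0.0012)] spin -0.606
[np.float64(-0.0061), np.float64(0.0273), np.float64(0.0012)] spin -0.606
[np.float64(-0.0075), np.float64(0.027), np.float64(0.0012)] spin -0.606
[np.float64(-0.0089), np.float64(0.0265), np.float64(0.0012)] spin -0.606
```

{"api": "play_rows", "payload": {
  "series": [
    {"translation":[0,0.015,0],"spin":-0.3},
    {"translation":[-0.001,0.028,0.001],"spin":-0.6},
    {"translation":[-0.002,0.028,0.001],"spin":-0.6},
    {"translation":[-0.004,0.028,0.001],"spin":-0.6},
    {"translation":[-0.005,0.028,0.001],"spin":-0.6}
  ]
}}

```text
time: 8.85
tool_pos: [0.4164, -0.0395, 0.0445]
tcp_rot: [-0.035, -3.141, -0.0]
wrist_force: [-0.3, -0.4, -2.5]
width: 0.323
```

{"api": "play_rows", "payload": {
  "series": [
    {"translation":[-0.006,0.027,0.001],"spin":-0.6},
    {"translation":[-0.008,0.026,0.001],"spin":-0.6},
    {"translation":[-0.005,0.013,0.001],"spin":-0.35},
    {"translation":[0,0,0],"spin":0},
    {"translation":[0,0,0],"spin":0}
  ]
}}

```text
time: 9.35
tool_pos: [0.4337, 0.026, 0.0415]
tcp_rot: [0.176, -3.135, 0.0]
wrist_force: [-0.1, -0.3, -2.5]
width: 0.329
```

```bash
python3 - <<'E'
from h import *
cv2.imwrite('pics/w5.png',bot.read_camera('wrist'));cv2.imwrite('pics/s5.png',bot.read_camera('scene'))
plan([.439,.023,-.02],.111)
E
```

```text
t 9.45 p [0.4336 0.0254 0.0418] yaw -3.031 q6 -1.68 F [ 0.7 -0.1 -2.9] w 0.327 tilt 0.06
[np.float64(-0.0025), np.float64(-0.0015), np.float64(0.0309)] spin -0.003
[np.float64(-0.0025), np.float64(-0.0015), np.float64(0.0309)] spin -0.003
```

{"api": "play_rows", "payload": {
  "series": [
    {"translation":[-0.005,-0.002,0.025],"spin":0},
    {"translation":[0,0,0.025],"spin":0},
    {"translation":[0,0,0.018],"spin":0},
    {"translation":[0,0,0],"spin":0},
    {"translation":[0,0,0],"spin":0}
  ]
}}

```text
time: 9.95
tool_pos: [0.4389, 0.0239, -0.0258]
tcp_rot: [0.173, -3.136, 0.0]
wrist_force: [0.6, -0.2, -2.9]
width: 0.33
```

{"api": "play_rows", "payload": {
  "series": [
    {"translation":[0,0,0.002],"spin":0},
    {"translation":[0,0,0],"spin":0}
  ]
}}

```text
time: 10.15
tool_pos: [0.4404, 0.0243, -0.0267]
tcp_rot: [-0.174, 3.134, -0.0]
wrist_force: [-0.3, -0.2, -2.8]
width: 0.325
```

{"api": "play_rows", "payload": {
  "series": [
    {"translation":[0,0,0.002],"spin":0},
    {"translation":[0,0,0],"spin":0}
  ]
}}

```text
time: 10.35
tool_pos: [0.4395, 0.0245, -0.0294]
tcp_rot: [-0.175, 3.136, -0.0]
wrist_force: [-0.2, -0.7, -2.9]
width: 0.325
```

{"api": "play_rows", "payload": {
  "series": [
    {"translation":[0,0,0.002],"spin":0},
    {"translation":[0,0,0],"spin":0}
  ]
}}

```text
time: 10.55
tool_pos: [0.439, 0.0245, -0.0319]
tcp_rot: [0.175, -3.136, -0.0]
wrist_force: [-0.2, 0.1, -2.8]
width: 0.331
```

{"api": "play_rows", "payload": {
  "series": [
    {"translation":[0,0,0.002],"spin":0},
    {"translation":[0,0,0],"spin":0}
  ]
}}

```text
time: 10.75
tool_pos: [0.4391, 0.0245, -0.0339]
tcp_rot: [0.175, -3.136, -0.0]
wrist_force: [-0.3, -1.1, -2.3]
width: 0.329
```

```bash
python3 - <<'E'
from h import *
plan([.439,.023,-.036],.111); C=cal('scene'); p=bot.read_state()['tool_pos']
a=cv2.resize(bot.read_camera('scene')[180:300,300:440],(700,600),interpolation=cv2.INTER_CUBIC)
for z,c in ((.0,(0,0,255)),(.012,(0,255,255))):
    u=proj(C,[p[0],p[1],z])[0]; cv2.circle(a,tuple(int(v) for v in (u-[300,180])*5),3,c,-1)
cv2.imwrite('pics/c6.png',a)
E
```

```text
t 10.75 p [ 0.4391  0.0245 -0.0339] yaw -3.03 q6 -1.68 F [-0.3 -1.1 -2.3] w 0.329 tilt 0.02
[np.float64(0.0002), np.float64(-0.0015), np.float64(0.0021)] spin 0.004
```

View pics/c6.png

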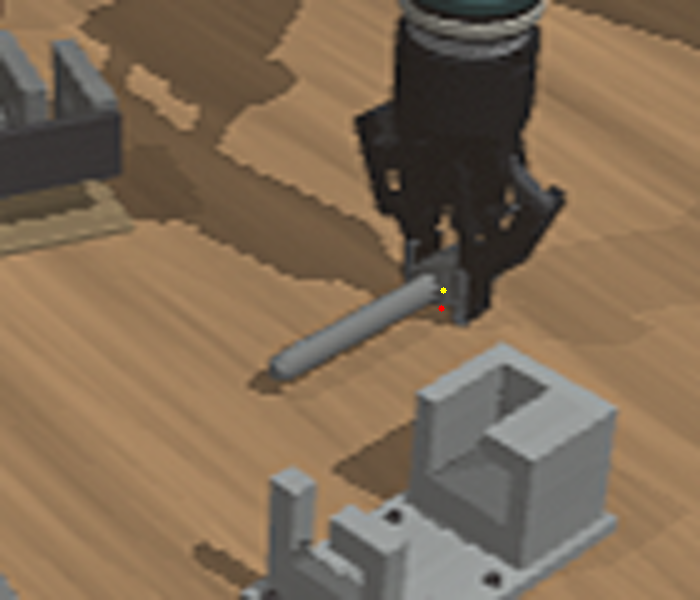

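The pin is held level just above the bench, with open bench around it. The keeper's notches open towards +y as expected. Down a bit more until contact.

{"api": "play_rows", "payload": {
  "series": [
    {"translation":[0,0,0.002],"spin":0},
    {"translation":[0,0,0],"spin":0}
  ]
}}

```text
time: 11.0
tool_pos: [0.4393, 0.0245, -0.0342]
tcp_rot: [0.175, -3.135, -0.0]
wrist_force: [-6.2, 0.3, 14.9]
width: 0.327
```

{"api": "play_rows", "payload": {
  "series": [
    {"translation":[0,0,0.002],"spin":0},
    {"translation":[0,0,0],"spin":0}
  ]
}}

```text
time: 11.2
tool_pos: [0.4393, 0.0245, -0.0343]
tcp_rot: [0.175, -3.134, -0.0]
wrist_force: [-13.8, -0.6, 34.9]
width: 0.33
```

{"api": "play_rows", "payload": {
  "series": [
    {"translation":[0,0,-0.003],"spin":0},
    {"translation":[0,0,-0.001],"spin":0},
    {"translation":[0,0,0],"spin":0}
  ]
}}

```text
time: 11.5
tool_pos: [0.4393, 0.0245, -0.0338]
tcp_rot: [-0.175, 3.136, -0.0]
wrist_force: [0.7, 0.4, -2.6]
width: 0.327
```

{"api": "play_rows", "payload": {
  "series": [
    {"translation":[0,0,0],"spin":0},
    {"translation":[0,0,0],"spin":0},
    {"translation":[0,0,0],"spin":0},
    {"translation":[0,0,0],"spin":0},
    {"translation":[0,0,0],"spin":0}
  ],
  "jaw": 1,
  "force": 20
}}

```text
time: 12.0
tool_pos: [0.4393, 0.0245, -0.0337]
tcp_rot: [-0.175, 3.137, -0.0]
wrist_force: [0.1, 0.3, 0.1]
width: 1.003
```

{"api": "play_rows", "payload": {
  "series": [
    {"translation":[0,0,-0.02],"spin":0},
    {"translation":[0,0,-0.045],"spin":0},
    {"translation":[0.03,0,-0.03],"spin":0},
    {"translation":[0.0,0,0.0],"spin":0},
    {"translation":[0,0,0],"spin":0}
  ]
}}

```text
time: 12.5
tool_pos: [0.4101, 0.0211, 0.062]
tcp_rot: [-0.174, 3.134, -0.0]
wrist_force: [-0.1, 0.5, 0.5]
width: 0.998
```

```bash
python3 - <<'E'
from h import *
g,y=plan([.439,.023,-.036],.111); C=cal('wrist'); im=bot.read_camera('wrist'); cv2.imwrite('pics/w7.png',im); print([np.round(x,5).tolist() for x in C])
t=bot.read_camera('top'); cv2.imwrite('pics/t7.png',t)
P=(np.array([.432,.0235]),.111)
for q in [(0,0,.012),(.02,0,.012),(.14,0,.008)]:
    u=proj(C,W(P,*q))[0]; print(u.round(0)); cv2.circle(im,tuple(int(v) for v in u),3,(0,0,255),-1)
cv2.imwrite('pics/w7b.png',im)
E
```

```text
t 12.5 p [0.4101 0.0211 0.062 ] yaw -3.03 q6 -1.69 F [-0.1  0.5  0.5] w 0.998 tilt 0.17
[np.float64(-0.0097), np.float64(-0.0004), np.float64(0.0327)] spin 0.001
[np.float64(-0.0097), np.float64(-0.0004), np.float64(0.0327)] spin 0.001
[np.float64(-0.0097), np.float64(-0.0004), np.float64(0.0327)] spin 0.001
[389.99457, 324.33537, 232.40149, 0.00482, [[-0.11062, 0.99386, -0.00013], [0.9383, 0.10447, 0.32968], [0.32767, 0.03634, -0.94409]], [0.02459, -0.38611, 0.11758]]
[325. 273.]
[325. 300.]
[325. 437.]
```

View pics/w7b.png

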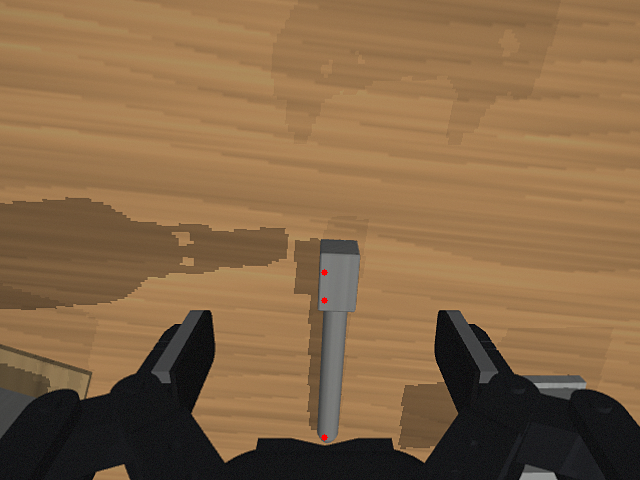

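The pin lies on a flat: head top face from (320–359, 254) to (320–355, 311), shank ending at about (329,442). Now locate it exactly.

```bash
python3 - <<'E'
from h import *
f=389.99457; C=(f,324.33537,232.40149,.00482,np.array([[-0.11062,0.99386,-0.00013],[0.9383,0.10447,0.32968],[0.32767,0.03634,-0.94409]]),np.array([0.02459,-0.38611,0.11758]))
im=cv2.imread('pics/w7.png').astype(int); sat=im.max(2)-im.min(2)
for r in (258,270,290,305,325,345,365,385,405,425,440):
    c=np.where(sat[r,290:400]<22)[0]+290
    z=.024 if r<311 else .012-.004*(r-311)/130
    if len(c): p=at_z(C,[((c.min()+c.max())/2,r)],z)[0]; print(r,c.min(),c.max(),p.round(4))
print(at_z(C,[(339.5,254),(337.5,311)],.024).round(4),at_z(C,[(329,442)],.006).round(4))
E
```

```text
258 320 359 [0.4159 0.0306 0.024 ]
270 319 358 [0.4238 0.031  0.024 ]
290 318 356 [0.4372 0.0317 0.024 ]
305 318 355 [0.4476 0.0327 0.024 ]
325 323 345 [0.4699 0.0341 0.0116]
345 322 344 [0.4861 0.0353 0.011 ]
365 321 342 [0.5031 0.0363 0.0103]
385 319 340 [0.5208 0.037  0.0097]
405 318 339 [0.5393 0.0384 0.0091]
425 317 337 [0.5587 0.0395 0.0085]
440 290 391 [0.5726 0.0515 0.008 ]
[[0.4134 0.0303 0.024 ]
 [0.4517 0.0338 0.024 ]] [[0.5778 0.0432 0.006 ]]
```

```bash
python3 - <<'E'
from h import *
g,y=plan([.5008,.036,.03],.062); print(); plan([.5008,.036,-.032],.062,start=(g,y))
E
```

```text
t 12.6 p [0.4089 0.0212 0.0603] yaw -3.03 q6 -1.69 F [-0.3  0.4 -0.8] w 1.003 tilt 0.08
[np.float64(-0.031), np.float64(0.0015), np.float64(0.0101)] spin 0.188
[np.float64(-0.031), np.float64(0.002), np.float64(0.0101)] spin 0.188
[np.float64(-0.0309), np.float64(0.0025), np.float64(0.0101)] spin 0.188

[np.float64(-0.0), np.float64(0.0), np.float64(0.031)] spin -0.0
[np.float64(-0.0), np.float64(0.0), np.float64(0.031)] spin -0.0
```

{"api": "play_rows", "payload": {
  "series": [
    {"translation":[-0.031,0.0015,0.01],"spin":0.19},
    {"translation":[-0.031,0.002,0.01],"spin":0.19},
    {"translation":[-0.031,0.0025,0.01],"spin":0.19},
    {"translation":[0,0,0],"spin":0},
    {"translation":[0,0,0],"spin":0}
  ]
}}

```text
time: 13.1
tool_pos: [0.5, 0.036, 0.0288]
tcp_rot: [0.097, -3.135, -0.0]
wrist_force: [-0.6, -1.1, 0.5]
width: 1.002
```

```bash
python3 - <<'E'
from h import *
plan([.5008,.036,-.032],.062)
E
```

```text
t 13.1 p [0.5    0.036  0.0288] yaw -3.079 q6 -1.61 F [-0.6 -1.1  0.5] w 1.002 tilt 0.31
[np.float64(-0.0004), np.float64(-0.0), np.float64(0.0304)] spin 0.001
[np.float64(-0.0004), np.float64(-0.0), np.float64(0.0304)] spin 0.001
```

{"api": "play_rows", "payload": {
  "series": [
    {"translation":[-0.0005,0,0.02],"spin":0},
    {"translation":[0,0,0.02],"spin":0},
    {"translation":[0,0,0.02],"spin":0},
    {"translation":[0,0,0],"spin":0},
    {"translation":[0,0,0],"spin":0}
  ]
}}

```text
time: 13.6
tool_pos: [0.5004, 0.0358, -0.0291]
tcp_rot: [0.097, -3.138, -0.0]
wrist_force: [1.6, 0.4, 0.4]
width: 1.001
```

{"api": "play_rows", "payload": {
  "series": [
    {"translation":[0,0,0],"spin":0},
    {"translation":[0,0,0],"spin":0},
    {"translation":[0,0,0],"spin":0},
    {"translation":[0,0,0],"spin":0},
    {"translation":[0,0,0],"spin":0}
  ],
  "jaw": -1,
  "force": 25
}}

```text
time: 14.1
tool_pos: [0.5023, 0.0359, -0.0282]
tcp_rot: [-0.097, 3.139, -0.0]
wrist_force: [-1.7, 1.2, 4.5]
width: 0.169
```

{"api": "play_rows", "payload": {
  "series": [
    {"translation":[0,0,0],"spin":0},
    {"translation":[0,0,0],"spin":0},
    {"translation":[0,0,0],"spin":0}
  ]
}}

```text
time: 14.4
tool_pos: [0.5023, 0.036, -0.0282]
tcp_rot: [-0.097, 3.14, 0.0]
wrist_force: [-1.5, -0.2, 4.9]
width: 0.169
```

The opening is 14.4 mm with an upward force of about 5 N, so the pads are pinching above the shank's middle and the tips are still about 10 mm high. I'll open part way, go lower and close again.

{"api": "play_rows", "payload": {
  "series": [
    {"translation":[0,0,0],"spin":0},
    {"translation":[0,0,0],"spin":0},
    {"translation":[0,0,0],"spin":0},
    {"translation":[0.0012,0,0.004],"spin":0},
    {"translation":[0,0,0.003],"spin":0}
  ],
  "jaw": -0.2
}}

```text
time: 14.9
tool_pos: [0.5005, 0.0358, -0.035]
tcp_rot: [0.097, -3.139, 0.0]
wrist_force: [-11.3, 0.4, 34.3]
width: 0.4
```

{"api": "play_rows", "payload": {
  "series": [
    {"translation":[0,0,0.001],"spin":0},
    {"translation":[0,0,0],"spin":0}
  ]
}}

```text
time: 15.1
tool_pos: [0.5005, 0.0359, -0.0349]
tcp_rot: [0.097, -3.138, 0.0]
wrist_force: [-7.8, 0.4, 20.5]
width: 0.4
```

{"api": "play_rows", "payload": {
  "series": [
    {"translation":[0,0,0],"spin":0},
    {"translation":[0,0,0],"spin":0},
    {"translation":[0,0,0],"spin":0},
    {"translation":[0,0,0],"spin":0}
  ],
  "jaw": -1
}}

```text
time: 15.5
tool_pos: [0.5036, 0.036, -0.0337]
tcp_rot: [-0.097, 3.136, 0.0]
wrist_force: [-4.4, 0.7, 19.6]
width: 0.174
```

The tips touch the bench at reported z≈−0.0345, so that is the true offset, and the 0.17 reading is the 16 mm shank. Ease up, firm the grip and lift.

{"api": "play_rows", "payload": {
  "series": [
    {"translation":[0,0,-0.002],"spin":0},
    {"translation":[0,0,-0.001],"spin":0},
    {"translation":[0,0,0],"spin":0},
    {"translation":[0,0,0],"spin":0}
  ],
  "force": 70
}}

```text
time: 15.9
tool_pos: [0.5013, 0.0359, -0.0335]
tcp_rot: [-0.097, 3.139, 0.0]
wrist_force: [1.7, 0.4, 4.9]
width: 0.158
```

{"api": "play_rows", "payload": {
  "series": [
    {"translation":[0,0,-0.005],"spin":0},
    {"translation":[0,0,-0.015],"spin":0},
    {"translation":[0,0,-0.02],"spin":0},
    {"translation":[0,0,0],"spin":0},
    {"translation":[0,0,0],"spin":0}
  ]
}}

```text
time: 16.4
tool_pos: [0.4999, 0.0358, 0.0056]
tcp_rot: [0.097, -3.139, -0.0]
wrist_force: [-0.0, -0.2, -2.5]
width: 0.155
```

```bash
python3 - <<'E'
from h import *
im=bot.read_camera('wrist'); cv2.imwrite('pics/w8.png',im); sat=im.max(2).astype(int)-im.min(2)
C=cal('wrist'); s=bot.read_state(); p=s['tool_pos']; print(s['torque'].round(2))
z=p[2]+.0437
g,y=plan(p,KP[1])
e=np.array([np.cos(.062),np.sin(.062),0]); m=np.array([p[0],p[1],z])
for d in (-.088,-.048): print('pred top face', [proj(C,m+e*d+np.array([-np.sin(.062)*k,k,.012])).round(0)[0].tolist() for k in (.012,-.012)])
for r in range(225,330,8):
    c=np.where(sat[r,270:390]<22)[0]+270
    print(r,(c.min(),c.max(),len(c)) if len(c) else None, end=' ')
E
```

```text
[ 0.02 -0.07  0.08]
t 16.45 p [0.4993 0.0358 0.0051] yaw -3.08 q6 -1.61 F [-0.5 -0.2 -3. ] w 0.158 tilt 0.13
[np.float64(-0.0), np.float64(0.0), np.float64(-0.0)] spin -0.566
pred top face [[366.0, 81.0], [283.0, 81.0]]
pred top face [[362.0, 214.0], [288.0, 214.0]]
225 (np.int64(303), np.int64(346), 44) 233 (np.int64(303), np.int64(346), 44) 241 (np.int64(303), np.int64(346), 44) 249 (np.int64(303), np.int64(346), 44) 257 (np.int64(303), np.int64(346), 44) 265 (np.int64(304), np.int64(345), 42) 273 (np.int64(304), np.int64(345), 42) 281 (np.int64(304), np.int64(345), 42) 289 (np.int64(304), np.int64(345), 42) 297 (np.int64(291), np.int64(358), 68) 305 (np.int64(278), np.int64(370), 93) 313 (np.int64(272), np.int64(377), 106) 321 (np.int64(270), np.int64(378), 109) 329 (np.int64(270), np.int64(381), 112)
```

```bash
python3 - <<'E'
from h import *
im=cv2.imread('pics/w8.png').astype(int); sat=im.max(2)-im.min(2)
for r in range(40,232,6):
    c=np.where(sat[r,270:390]<22)[0]+270
    print(r,(int(c.min()),int(c.max()),len(c),int(im[r,324].mean())) if len(c) else None, end=' ')
g=im[:,315:335].mean((1,2)); d=np.diff(g); print(); print([(int(i),round(d[i],1)) for i in np.argsort(-abs(d))[:14] if i<260])
E
```

```text
40 None 46 None 52 None 58 None 64 None 70 None 76 (284, 366, 83, 127) 82 (284, 366, 83, 129) 88 (284, 366, 83, 129) 94 (284, 365, 82, 129) 100 (284, 365, 82, 129) 106 (284, 365, 82, 129) 112 (285, 365, 81, 129) 118 (285, 365, 81, 129) 124 (285, 364, 80, 127) 130 (285, 364, 80, 128) 136 (286, 364, 79, 129) 142 (285, 364, 80, 128) 148 (286, 363, 78, 129) 154 (286, 363, 78, 127) 160 (286, 363, 78, 127) 166 (287, 363, 77, 128) 172 (287, 363, 77, 127) 178 (287, 362, 76, 128) 184 (287, 362, 76, 128) 190 (287, 362, 76, 127) 196 (288, 362, 75, 127) 202 (288, 361, 74, 127) 208 (302, 347, 46, 131) 214 (303, 347, 45, 129) 220 (303, 346, 44, 129) 226 (303, 346, 44, 130) 
[(70, np.float64(-33.0)), (206, np.float64(26.1)), (71, np.float64(23.9)), (203, np.float64(-15.4)), (204, np.float64(-15.2)), (205, np.float64(14.9)), (202, np.float64(-7.3))]
```

```bash
python3 - <<'E'
import cv2
a=cv2.imread('pics/w8.png')[0:330,200:450]; cv2.imwrite('pics/c8.png',a)
E
```

```text
(no output)
```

The pin is held square and level: head edges are symmetric at 284–366 px and the widths match the prediction. It is gripped 2.7 mm farther towards the tip than pin_mid. Now go up and across to the slots.

```bash
python3 - <<'E'
from h import *
print(W(KP,.0027,0,.066)); g,y=plan([.4993,.0358,.066],.062); print(); plan(W(KP,.0027,0,.066),KP[1],start=(g,y),step=.04)
E
```

```text
[0.61818338 0.18299908 0.066     ]
t 16.45 p [0.4993 0.0358 0.0051] yaw -3.08 q6 -1.61 F [-0.5 -0.2 -3. ] w 0.158 tilt 0.13
[np.float64(0.0), np.float64(-0.0), np.float64(-0.0305)] spin -0.002
[np.float64(0.0), np.float64(-0.0), np.float64(-0.0305)] spin -0.002

[np.float64(-0.0256), np.float64(0.0279), np.float64(-0.0)] spin -0.112
[np.float64(-0.0258), np.float64(0.0277), np.float64(-0.0)] spin -0.112
[np.float64(-0.0261), np.float64(0.0274), np.float64(-0.0)] spin -0.112
[np.float64(-0.0264), np.float64(0.0271), np.float64(-0.0)] spin -0.112
[np.float64(-0.0266), np.float64(0.0269), np.float64(-0.0)] spin -0.112
```

{"api": "play_rows", "payload": {
  "series": [
    {"translation":[0,0,-0.015],"spin":0},
    {"translation":[0,0,-0.025],"spin":0},
    {"translation":[0,0,-0.021],"spin":0},
    {"translation":[0,0,0],"spin":0}
  ]
}}

```text
time: 16.85
tool_pos: [0.5025, 0.0359, 0.0688]
tcp_rot: [-0.097, 3.136, -0.0]
wrist_force: [1.1, -0.3, -3.0]
width: 0.159
```

{"api": "play_rows", "payload": {
  "series": [
    {"translation":[-0.013,0.014,0],"spin":-0.1},
    {"translation":[-0.025,0.027,0],"spin":-0.11},
    {"translation":[-0.026,0.027,0],"spin":-0.11},
    {"translation":[-0.026,0.027,0],"spin":-0.11},
    {"translation":[-0.026,0.027,0],"spin":-0.11}
  ]
}}

```text
time: 17.35
tool_pos: [0.6059, 0.1688, 0.0641]
tcp_rot: [0.172, -3.133, 0.001]
wrist_force: [-0.1, -0.7, -2.2]
width: 0.159
```

{"api": "play_rows", "payload": {
  "series": [
    {"translation":[-0.01,0.01,0],"spin":-0.02},
    {"translation":[0,0,0],"spin":0},
    {"translation":[0,0,0],"spin":0}
  ]
}}

```text
time: 17.65
tool_pos: [0.6135, 0.1778, 0.0649]
tcp_rot: [0.175, -3.133, 0.002]
wrist_force: [-0.3, -0.9, -3.7]
width: 0.155
```

```bash
python3 - <<'E'
from h import *
plan(W(KP,.0027,0,.066),KP[1])
C=cal('wrist'); im=bot.read_camera('wrist'); cv2.imwrite('pics/w9.png',im)
T=cal('top'); t=bot.read_camera('top'); 
for P in [(-.095,.015,.075),(-.095,-.015,.075),(-.045,.015,.075),(-.045,-.015,.075),(-.103,.046,.075),(-.103,-.025,.075)]: 
    u=proj(C,W(KP,*P))[0]; print(P,u.round(1)); cv2.circle(im,tuple(int(v) for v in u.round()),2,(0,0,255),-1)
cv2.imwrite('pics/w9b.png',im)
E
```

```text
t 17.65 p [0.6135 0.1778 0.0649] yaw -3.03 q6 -1.44 F [-0.3 -0.9 -3.7] w 0.155 tilt 0.24
[np.float64(-0.0052), np.float64(0.0046), np.float64(-0.0011)] spin 0.004
(-0.095, 0.015, 0.075) [374.3  73.7]
(-0.095, -0.015, 0.075) [298.6  73.7]
(-0.045, 0.015, 0.075) [369.5 196.8]
(-0.045, -0.015, 0.075) [301.1 196.7]
(-0.103, 0.046, 0.075) [454.7  51.4]
(-0.103, -0.025, 0.075) [272.5  51.5]
```

```bash
python3 - <<'E'
import cv2
a=cv2.imread('pics/w9b.png')[0:300,180:500]; cv2.imwrite('pics/c9.png',cv2.resize(a,(640,600),interpolation=cv2.INTER_CUBIC))
E
```

```text
(no output)
```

View pics/c9.png

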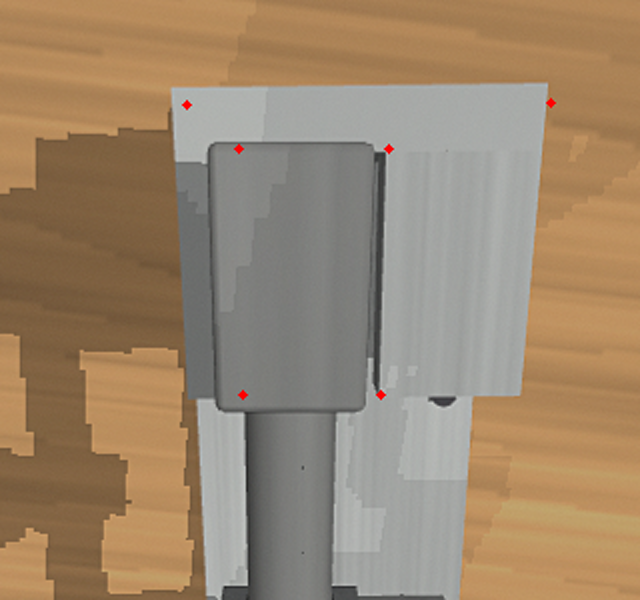

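The predicted rim points lie on the visible pocket edge, (386,152)–(380,393) in the crop, within about 1 px (0.4 mm). The head needs the planned +4.6 mm shift. Correct, then lower slowly.

{"api": "play_rows", "payload": {
  "series": [
    {"translation":[-0.005,0.0046,0],"spin":0},
    {"translation":[0,0,0],"spin":0},
    {"translation":[0,0,0],"spin":0},
    {"translation":[0,0,0],"spin":0}
  ]
}}

```text
time: 18.15
tool_pos: [0.6197, 0.1828, 0.0675]
tcp_rot: [-0.173, 3.137, -0.0]
wrist_force: [-0.9, -0.1, -2.7]
width: 0.156
```

```bash
python3 - <<'E'
from h import *
plan(W(KP,.0027,0,.03),KP[1])
E
```

```text
t 18.15 p [0.6197 0.1828 0.0675] yaw -3.031 q6 -1.43 F [-0.9 -0.1 -2.7] w 0.156 tilt 0.02
[np.float64(0.0015), np.float64(0.0003), np.float64(0.0375)] spin -0.01
```

{"api": "play_rows", "payload": {
  "series": [
    {"translation":[0.001,0,0.01],"spin":0},
    {"translation":[0,0,0.01],"spin":0},
    {"translation":[0,0,0.01],"spin":0},
    {"translation":[0,0,0],"spin":0}
  ]
}}

```text
time: 18.55
tool_pos: [0.6163, 0.1824, 0.0342]
tcp_rot: [0.173, -3.132, 0.002]
wrist_force: [-0.9, -0.5, -3.6]
width: 0.156
```

{"api": "play_rows", "payload": {
  "series": [
    {"translation":[0,0,0.008],"spin":0},
    {"translation":[0,0,0.008],"spin":0},
    {"translation":[0,0,0],"spin":0},
    {"translation":[0,0,0],"spin":0}
  ]
}}

```text
time: 18.95
tool_pos: [0.6184, 0.183, 0.0209]
tcp_rot: [0.173, -3.136, 0.0]
wrist_force: [0.3, -0.4, -2.2]
width: 0.157
```

```bash
python3 - <<'E'
from h import *
plan(W(KP,.0027,0,-.0005),KP[1]); print(bot.read_state()['torque'].round(2))
E
```

```text
t 18.95 p [0.6184 0.183  0.0209] yaw -3.031 q6 -1.43 F [ 0.3 -0.4 -2.2] w 0.157 tilt 0.04
[np.float64(0.0002), np.float64(0.0001), np.float64(0.0214)] spin -0.005
[ 0.03 -0.11  0.03]
```

{"api": "play_rows", "payload": {
  "series": [
    {"translation":[0,0,0.006],"spin":0},
    {"translation":[0,0,0.006],"spin":0},
    {"translation":[0,0,0.004],"spin":0},
    {"translation":[0,0,0],"spin":0},
    {"translation":[0,0,0],"spin":0}
  ]
}}

```text
time: 19.45
tool_pos: [0.6184, 0.183, 0.005]
tcp_rot: [0.173, -3.136, 0.0]
wrist_force: [0.2, 0.2, -3.0]
width: 0.16
```

{"api": "play_rows", "payload": {
  "series": [
    {"translation":[0,0,0.002],"spin":0},
    {"translation":[0,0,0],"spin":0},
    {"translation":[0,0,0],"spin":0}
  ]
}}

```text
time: 19.75
tool_pos: [0.6187, 0.183, 0.0034]
tcp_rot: [-0.174, 3.137, 0.0]
wrist_force: [-0.7, -0.3, -2.2]
width: 0.157
```

{"api": "play_rows", "payload": {
  "series": [
    {"translation":[0,0,0.002],"spin":0},
    {"translation":[0,0,0],"spin":0},
    {"translation":[0,0,0],"spin":0}
  ]
}}

```text
time: 20.05
tool_pos: [0.6185, 0.183, 0.0012]
tcp_rot: [0.174, -3.137, 0.0]
wrist_force: [0.4, 0.3, -2.9]
width: 0.156
```

{"api": "play_rows", "payload": {
  "series": [
    {"translation":[0,0,0.0015],"spin":0},
    {"translation":[0,0,0],"spin":0},
    {"translation":[0,0,0],"spin":0}
  ]
}}

```text
time: 20.35
tool_pos: [0.6188, 0.1831, -0.0001]
tcp_rot: [-0.173, 3.137, 0.0]
wrist_force: [-0.7, -0.1, -2.9]
width: 0.156
```

{"api": "play_rows", "payload": {
  "series": [
    {"translation":[0,0,0.0015],"spin":0},
    {"translation":[0,0,0],"spin":0},
    {"translation":[0,0,0],"spin":0}
  ]
}}

```text
time: 20.65
tool_pos: [0.6188, 0.1831, -0.0012]
tcp_rot: [-0.173, 3.136, 0.0]
wrist_force: [-1.4, -0.3, 1.1]
width: 0.157
```

Floor contact is light, at z≈−0.001. Raise 1.5 mm and slide sideways under the lips.

{"api": "play_rows", "payload": {
  "series": [
    {"translation":[0,0,-0.0015],"spin":0},
    {"translation":[0,0.004,0],"spin":0},
    {"translation":[0,0.004,0],"spin":0},
    {"translation":[0,0,0],"spin":0}
  ]
}}

```text
time: 21.05
tool_pos: [0.6176, 0.1917, -0.0004]
tcp_rot: [0.174, -3.137, -0.0]
wrist_force: [-0.4, 0.9, -2.6]
width: 0.157
```

{"api": "play_rows", "payload": {
  "series": [
    {"translation":[0,0.004,0],"spin":0},
    {"translation":[0,0.004,0],"spin":0},
    {"translation":[0,0.002,0],"spin":0},
    {"translation":[0,0,0],"spin":0},
    {"translation":[0,0,0],"spin":0}
  ]
}}

```text
time: 21.55
tool_pos: [0.6166, 0.2012, -0.0003]
tcp_rot: [0.174, -3.137, -0.0]
wrist_force: [-0.8, 0.1, -1.4]
width: 0.156
```

```bash
python3 - <<'E'
from h import *
plan(W(KP,.0027,.022,.0005),KP[1]); print(bot.read_state()['torque'].round(2))
E
```

```text
t 21.55 p [ 6.166e-01  2.012e-01 -3.000e-04] yaw -3.031 q6 -1.4 F [-0.8  0.1 -1.4] w 0.156 tilt 0.01
[np.float64(0.0004), np.float64(0.0038), np.float64(-0.0008)] spin -0.003
[ 0.07 -0.12  0.02]
```

{"api": "play_rows", "payload": {
  "series": [
    {"translation":[0,0.0015,0],"spin":0},
    {"translation":[0,0,0],"spin":0},
    {"translation":[0,0,0],"spin":0}
  ]
}}

```text
time: 21.85
tool_pos: [0.6164, 0.2024, -0.0003]
tcp_rot: [0.173, -3.137, -0.0]
wrist_force: [-0.1, 0.6, -1.5]
width: 0.153
```

{"api": "play_rows", "payload": {
  "series": [
    {"translation":[0,0.001,0],"spin":0},
    {"translation":[0,0,0],"spin":0},
    {"translation":[0,0,0],"spin":0}
  ]
}}

```text
time: 22.15
tool_pos: [0.6163, 0.2034, -0.0002]
tcp_rot: [0.173, -3.137, -0.0]
wrist_force: [-0.5, -0.7, -1.7]
width: 0.152
```

{"api": "play_rows", "payload": {
  "series": [
    {"translation":[0,0.001,0],"spin":0},
    {"translation":[0,0,0],"spin":0},
    {"translation":[0,0,0],"spin":0}
  ]
}}

```text
time: 22.45
tool_pos: [0.6163, 0.2044, -0.0002]
tcp_rot: [-0.174, 3.137, -0.0]
wrist_force: [-0.3, -1.0, -2.9]
width: 0.157
```

{"api": "play_rows", "payload": {
  "series": [
    {"translation":[0,0.001,0],"spin":0},
    {"translation":[0,0,0],"spin":0},
    {"translation":[0,0,0],"spin":0}
  ]
}}

```text
time: 22.75
tool_pos: [0.6163, 0.205, -0.0002]
tcp_rot: [-0.174, 3.137, -0.001]
wrist_force: [0.7, -2.4, -2.4]
width: 0.158
```

{"api": "play_rows", "payload": {
  "series": [
    {"translation":[0,0.001,0],"spin":0},
    {"translation":[0,0,0],"spin":0},
    {"translation":[0,0,0],"spin":0}
  ]
}}

```text
time: 23.05
tool_pos: [0.6163, 0.2055, -0.0002]
tcp_rot: [-0.174, 3.137, -0.002]
wrist_force: [1.6, -4.7, -2.6]
width: 0.155
```

Side contact at y≈0.2055 (expected 0.205), only about 5 N. I'll lower onto the floors and check the side force again.

{"api": "play_rows", "payload": {
  "series": [
    {"translation":[0,0,0.001],"spin":0},
    {"translation":[0,0,0.0007],"spin":0},
    {"translation":[0,0,0],"spin":0},
    {"translation":[0,0,0],"spin":0}
  ]
}}

```text
time: 23.45
tool_pos: [0.6163, 0.2056, -0.0008]
tcp_rot: [-0.174, 3.137, -0.002]
wrist_force: [-2.0, -5.4, 4.1]
width: 0.158
```

```bash
python3 - <<'E'
from h import *
plan(W(KP,.0027,.022,-.0015),KP[1]); print(bot.read_state()['torque'].round(2))
im=bot.read_camera('wrist'); cv2.imwrite('pics/w10.png',im)
E
```

```text
t 23.45 p [ 0.6163  0.2056 -0.0008] yaw -3.031 q6 -1.4 F [-2.  -5.4  4.1] w 0.158 tilt 0.07
[np.float64(0.0006), np.float64(-0.0007), np.float64(0.0007)] spin 0.0
[-0.86  0.05  0.32]
```

{"api": "play_rows", "payload": {
  "series": [
    {"translation":[0,0,0],"spin":0},
    {"translation":[0,0,0],"spin":0}
  ],
  "force": 20
}}

```text
time: 23.7
tool_pos: [0.6163, 0.2056, -0.0008]
tcp_rot: [-0.174, 3.136, -0.002]
wrist_force: [-2.0, -4.9, 3.7]
width: 0.158
```

{"api": "play_rows", "payload": {
  "series": [
    {"translation":[0,0,0],"spin":0},
    {"translation":[0,0,0],"spin":0},
    {"translation":[0,0,0],"spin":0},
    {"translation":[0,0,0],"spin":0},
    {"translation":[0,0,0],"spin":0}
  ],
  "jaw": 0.2
}}

```text
time: 24.2
tool_pos: [0.616, 0.2067, -0.0019]
tcp_rot: [0.173, -3.137, -0.0]
wrist_force: [-1.0, -0.2, -0.1]
width: 0.598
```

```bash
python3 - <<'E'
from h import *
s=bot.read_state(); p=s['tool_pos']; print(p.round(4),s['wrist_force'].round(1),s['width'])
C=cal('wrist'); im=bot.read_camera('wrist'); cv2.imwrite('pics/w11.png',im); im=im.astype(int)
M=lambda x,y,z: proj(C,W(KP,x,y,z))[0]
print('pred shank edges', [M(x,.022+k,.042).round(1) for x in(-.03,-.02) for k in(.008,-.008)], 'shoulder',M(-.048,.022,.054).round(1),'front rim',M(-.045,.022,.075))
for r in (215,225,235,245,255,265):
    g=im[r,230:420].mean(1); d=np.diff(g); i=np.argsort(-abs(d))[:8]; print(r,sorted([(int(k)+230,int(d[k])) for k in i]))
E
```

```text
[ 0.616   0.2067 -0.0019] [-1.  -0.2 -0.1] 0.5977349438720331
pred shank edges [array([342.1, 244.3]), array([298. , 244.3]), array([341.7, 269.4]), array([298.7, 269.5])] shoulder [319.4 205. ] front rim [318.60118796 235.85588533]
215 [(230, 55), (231, -9), (232, 10), (245, -76), (286, 8), (287, 52), (407, -37), (408, -8)]
225 [(230, 23), (249, -10), (250, -62), (258, -15), (291, 45), (292, 12), (406, -13), (407, -31)]
235 [(248, -4), (249, -63), (250, 7), (262, -14), (290, 9), (291, 54), (292, -5), (406, -40)]
245 [(249, -58), (261, -17), (290, 56), (297, -53), (298, -43), (341, 50), (342, 17), (385, -39)]
255 [(248, -59), (294, 56), (297, -35), (298, -82), (299, 16), (341, 34), (342, 41), (385, -34)]
265 [(290, 17), (293, 55), (298, -93), (299, -17), (341, 34), (342, 41), (384, -24), (385, -18)]
```

After release, the shank edges measured at (298, 341.5) px match the fully-home prediction (298.3, 341.9), which is within about 0.3 mm. Withdraw upwards.

{"api": "play_rows", "payload": {
  "series": [
    {"translation":[0,0,0],"spin":0},
    {"translation":[0,0,0],"spin":0},
    {"translation":[0,0,-0.01],"spin":0},
    {"translation":[0,0,-0.025],"spin":0},
    {"translation":[0,0,-0.04],"spin":0}
  ],
  "jaw": 0.6
}}

```text
time: 24.75
tool_pos: [0.6134, 0.2056, 0.0712]
tcp_rot: [0.173, -3.131, 0.002]
wrist_force: [0.0, 0.7, 0.8]
width: 0.802
```

{"api": "play_rows", "payload": {
  "series": [
    {"translation":[0,0,-0.045],"spin":0},
    {"translation":[0.04,0,-0.03],"spin":0},
    {"translation":[0.045,0,0],"spin":0},
    {"translation":[0.045,0,0],"spin":0},
    {"translation":[0.045,0,0],"spin":0}
  ]
}}

```text
time: 25.25
tool_pos: [0.4409, 0.1869, 0.1493]
tcp_rot: [-0.173, 3.135, 0.001]
wrist_force: [-0.4, 1.2, -0.1]
width: 0.799
```

{"api": "play_rows", "payload": {
  "series": [
    {"translation":[0,-0.045,0],"spin":0},
    {"translation":[0,-0.045,0],"spin":0},
    {"translation":[0,-0.04,0],"spin":0},
    {"translation":[0,0,0],"spin":0},
    {"translation":[0,0,0],"spin":0}
  ]
}}

```text
time: 25.75
tool_pos: [0.4567, 0.0573, 0.1489]
tcp_rot: [-0.169, 3.136, 0.001]
wrist_force: [0.3, 0.5, 0.3]
width: 0.801
```

```bash
python3 - <<'E'
from h import *
s=bot.read_state(); print(s['time'],s['tool_pos'].round(3),s['wrist_force'].round(1),abs(s['joint_vel']).max())
C=cal('top'); a=cv2.imread('pics/top0.png'); b=bot.read_camera('top'); cv2.imwrite('pics/topE.png',b)
d=cv2.absdiff(a,b).max(2)
for n,(u,v,w,h) in dict(fin=(105,300,60,40),beak=(508,315,60,42),rib=(258,170,135,42)).items(): print(n,'changed px',int((d[v:v+h,u:u+w]>40).sum()))
# shank strip in keeper bay: brightness along y at keeper x
for x in (-.035,-.01,.02,.038,.07):
    ys=np.arange(-.03,.06,.003); g=[int(b[int(round(v)),int(round(u))].mean()) for u,v in proj(C,np.array([W(KP,x,y,.046) for y in ys]))]
    g0=[int(a[int(round(v)),int(round(u))].mean()) for u,v in proj(C,np.array([W(KP,x,y,.046) for y in ys]))]
    c=np.array(g)-g0; k=abs(c)>12; print(x,'changed y mm',(ys[k]*1000).round().astype(int).tolist(),c[k].tolist())
S=cal('scene'); sc=bot.read_camera('scene'); cv2.imwrite('pics/sE.png',sc); s0=cv2.imread('pics/scene0.png'); ds=cv2.absdiff(sc,s0).max(2)
for q in [(-.088,.022,.042),(0,.022,.05),(.036,.022,.05),(.072,.022,.042),(.09,.022,.042)]:
    u=proj(S,W(KP,*q))[0].round().astype(int); print(q,u,int(ds[u[1],u[0]]))
E
```

```text
25.75 [0.457 0.057 0.149] [0.3 0.5 0.3] 0.03756978050121863
fin changed px 0
beak changed px 0
rib changed px 0
-0.035 changed y mm [-12, -9, -6, -3, 0, 3, 15, 18, 21, 24, 27, 30] [-33, -35, -35, -35, -34, -13, -50, -60, -34, -22, -29, -24]
-0.01 changed y mm [-12, -9, -6, -3, 0, 3, 15, 18, 21, 24, 27, 30] [-34, -35, -34, -34, -35, -14, -16, -50, -38, -27, -24, -29]
0.02 changed y mm [-15, -12, -9, -6, -3, 0, 3, 15, 18, 21, 24, 27] [-36, -34, -35, -36, -35, -35, -16, -48, -58, -38, -16, -13]
0.038 changed y mm [21, 24, 27, 30] [14, 30, 36, 35]
0.07 changed y mm [21] [-19]
(-0.088, 0.022, 0.042) [409 272] 4
(0, 0.022, 0.05) [384 284] 37
(0.036, 0.022, 0.05) [374 291] 2
(0.072, 0.022, 0.042) [362 301] 4
(0.09, 0.022, 0.042) [357 304] 37
```

The shank spans y≈14–30 mm in the keeper frame along the bay, centred on 22. The bystanders show no change. Handing in.

```bash
python3 -c "
from workcell import bot
print(bot.finish_job())"
```

```text
the job is handed in; nothing more can be done
None
```

The pin is parked in the keeper and the job is handed in, at about 26 s of the 67 s allowed. I drew it straight out of the ears, laid it loose on open bench where its head settled on a flat, and picked it up again by the shank. I then lowered it through the slots and slid it sideways under the lips until it met about 5 N of side contact, then let go and moved clear.

**Last checks**
- **Position:** after release, the shank edges in the wrist view matched the fully-home position to about 0.3 mm. From the top view, the shank lies at y ≈ 15–30 mm along the finger bay, so it is centred on the 22 mm home line.
- **Bystanders:** the finial, beaker and spatula showed no changed pixels against the first top picture, and the gripper is well clear.
- **Not checked directly:** how far the head sits down on the pocket floor was not seen, because the lip hides it. I inferred it from light floor contact before release.

**What disagreed**
- **Finger height:** the real finger tips sit about 35 mm above the reported TCP height. Because of this, the first closing shut on nothing, just above the head. I confirmed it in two cameras and by touching the bench, and allowed for it afterwards.
- **Bench contact:** the tips pressed on the bench at up to about 35 N, once when laying the pin down and once before re-gripping. Both were under the 40 N limit.
- **Shank width:** the opening read about 13–15 mm on the 16 mm shank. I put that down to gauge scale.

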